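Pack the painter's travelling kit box and bolt it

TASK

Pack the travelling kit box for the outdoor painting class: draw its brass bolt back, lift the lid until it stands upright, and put every tape roll from the spindle rack and every gouache jar from the bench down inside the bay, side by side in one layer and none on top of another. Then shut the lid fully and push the bolt across until its tip is fully home in the keeper. Never lift the lid against the bolt or shoot the bolt before the lid is down, and do not shift the other things on the bench.

Things in the scene. Friction and masses are not known exactly. Their poses are not given: they have to be found in the camera images.
- kit_box: Brown wooden box fixed to the bench (mm). Origin: centre of its bay at bench level; +x to its back (hinge) side, +y to its left end, z up. Outside: x -105 to 105, y -250 to 160. Open bay inside: x -95 to 95, y -150 to 150, floor at z 10, rim at z 85, walls 10 thick. The shut lid's top is at z 97.
- end_board (a point): Centre of the top of the fixed end board right of the bay (y -250 to -161 mm of kit_box), 97 mm above the bench, flush with the top of the shut lid. It carries the bolt: the rod runs through a steel barrel block (24 mm wide, top 117 mm above the bench) at kit_box x 0, y -191 to -163 mm.
- lid (a joint): Lid angle in rad: 0 shut, grows as the front edge rises, stop at 1.75. Flat lid 210 x 318 x 12 mm, 0.45 kg. Its friction hinge (0.6 N m) holds it at any angle, so it stays where it is left and must be pushed down to shut (about 5 N at the handle to raise it, 1 to 3 N to lower it).
- lid_hinge (a point): Point on the hinge line, middle of the lid's back lower edge; x 105, y 1, z 85 of kit_box. The hinge line runs along the box's y. (Sizes in mm.)
- lid_handle (a point): Middle of the lid's steel handle bar: round, 12 mm thick, 112 mm long, parallel to the hinge line. With the lid shut it is 34 mm above the lid's top face, 190 mm in front of the hinge line (20 mm from the lid's front edge) and 46 mm above it. The frame turns with the lid.
- keeper_mouth (a point): Centre of the mouth of the steel keeper on the lid's top, near its right edge. Keeper 26 mm long along +y, 30 mm wide, top 37 mm above the hinge line; channel 18 mm wide, 20 mm high. +y of this frame points into it. The frame turns with the lid.
- bolt (a joint): Bolt travel in m along the box's +y: 0 fully drawn back, 0.036 fully shot. Friction 3 N; it stays where it is left.
- bolt_tip (a point): Tip of the brass bolt rod (round, 12 mm thick) on its axis, 106 mm above the bench. Drawn back it is clear of the lid; fully shot it is about 22 mm inside the keeper's mouth. While it is in the keeper the rod blocks the lid.
- bolt_knob (a point): The bolt's upright brass knob at the rod's tail: round post 16 mm thick rising 46 mm above the rod's axis; this point is on its axis, 10 mm below its top, 142 mm above the bench, 72 mm behind the tip. It can be pinched from above or pushed from the side.
- tape_rack: Fixed wooden board 270 x 90 x 18 thick with three upright spindles (16 thick, 70 tall, tops 88 above the bench) at x -85, 0 and +85, y 0 of its frame. Origin: centre of its underside; x along the row. (Sizes in mm.)
- roll1: Cream tape roll: ring 58 outside, 26 bore, 48 wide (tall when flat), 0.11 kg. At the start it lies flat on the rack board over a spindle. Origin: its middle, on its axis; z along its axis. May be absent. (Sizes in mm.)
- roll2: Blue tape roll, as roll1. (Sizes in mm.)
- roll3: Green tape roll, as roll1. (Sizes in mm.)
- jar1: Orange gouache jar with a screw cap of its colour and a paper label: 54 thick (cap 55), 64 tall, 0.15 kg, standing on the bench to the right of the box. Origin: its middle, on its axis; z along its axis. (Sizes in mm.)
- jar2: Green gouache jar, as jar1.
- bottle_blue: Blue paint bottle, 54 thick, 155 tall: not to be disturbed. Origin: centre of its underside. (Sizes in mm.)
- bottle_red: Red paint bottle, 54 thick, 170 tall: not to be disturbed. (Sizes in mm.)
- thinner_can: Can with a yellow band, 68 thick, 115 tall: not to be disturbed. (Sizes in mm.)
- brush_pot: Blue pot 72 thick, 105 tall, with brushes standing to 230: not to be disturbed. (Sizes in mm.)
- palette_knife: Palette knife, 190 mm long, lying on the bench in front of the box: not to be disturbed.
- flat_brush: Red-handled flat brush, 190 mm long, lying on the bench in front of the box: not to be disturbed.
Not all that is in view belongs to the job. What is shaped like the roll2 but pink is not meant.

How it is judged:
By the outcome, as a careful person would: the job done as asked, in the order asked, and still so for the second after the job is handed in, with the robot touching nothing.
Of roll1, roll2, roll3 only 2 to 3 are there at a start; the rules pass over those that are not, and their reading is None.
At some moment in a run one of jar1, jar2 may be knocked a few centimetres aside while the robot is not near it.
Once in a run the grip may slacken for a moment while it holds something.
It also fails if it takes over 210 s, if anything falls off the work surface, if the arm or the gripper's body presses on something with over 40 N, if the wrist force passes 120 N, or if a joint passes its speed limit or range.

ROBOT

A 6-joint arm with a two-finger parallel gripper is mounted at the origin on the work surface. World frame = base frame: x ahead of the robot, y to its left, z up, the work surface at z = 0. Lengths are in m, angles in rad, forces in N, time in s.
With the tool pointing down it reaches from about 0.325 to 0.925 m from the base axis. Payload 3.1 kg.
Tool frame: the origin (TCP) lies on the centre line of the jaws, within the pads' length; the fingertips stand 11 mm ahead of it and the grasp point (between the pads) lies 8 mm behind it; z points along the fingers, y is the line along which they close (so a half turn about z gives the same grasp; the last joint's range is limited). The gripper opens to 85 mm and grips with 20 to 120 N. Pads are 22 mm wide; open, the fingers measure 114 mm over their backs; the gripper's body (76 mm by 85 mm) begins 54 mm behind the grasp point. The pads swing forward as they close: fully open they stand 13 mm farther back than shut.
Start: joints at [-1.341, 0.217, 1.613, -0, 1.311, -0.112], TCP at [0.21, -0.589, 0.242] pointing down, gripper open.
Joint ranges: [-2.75, 2.75], [-0.78, 2.1], [0.31, 2.55], [-1.13, 4.27], [0.13, 2.63], [-2.58, 2.58]. Speed limits (rad/s): [2.79, 2.79, 3.14, 3.14, 3.14, 3.14].

INTERFACE

Orientations are given as a unit quaternion [x, y, z, w].
In Python, from rig import manip gives the robot as it stands. The module is installed in compiled form; this text tells all that it offers.
- The arm moves only by the shell command python3 -m crank 'ROWS'. ROWS is JSON, a list of rows, each an object with "hand": the opening, from 0 (shut) to 1 (fully open); "xyz": the shift along the world's x, y, z in mm, a list of three; "rotation": the turn, a rotation vector about the world's x, y, z in rad, a list of three. In form: [{"hand": hand, "xyz": [tx, ty, tz], "rotation": [ax, ay, az]}, ...]. A call has 1 to 12 rows; each row shifts and turns the commanded pose from where the row before left it; what a row does not reach is not made up. A row lasts 1/12 s, in which the tool goes at most 41.7 mm and 7.16 degrees, less where a joint would pass 70% of its speed; a pose out of reach is approached as far as the arm can. A call with a gripper value outside its range is refused whole. The fingers move at their own pace and stop on an object; the grip force is fixed at half the most. Time passes only in rows, so rows that do not move let the fingers close. It gives the time, the measured TCP pose, the force, the opening and the grip force at its end, in the units of the state.
- manip.read_state(): the state, without advancing time (a new reading comes with each control period).
- manip.capture(name): name is "scene" or "side" or "wrist"; returns the picture (420x560x3 uint8, red, green, blue); there is no depth.
- manip.get_calibration(name): a dict with "fx", "fy", "cx", "cy" (pixels), "world_to_cam" (4x4, takes a point from world to camera coordinates); the wrist camera has in their place "T_tool_cam" (4x4, takes a point from camera to tool coordinates, whose origin is the TCP and whose axes are the flange's). Camera axes: x right, y down, z forward; pixel columns grow to the right and rows downward; lengths in m; the calibration is good to about 2 mm. A picture is of the moment at which its call begins: read the wrist's pose just before it. get_calibration takes no time and is no camera call.
- manip.job_done(): hands the job in; it is judged then, once.
The state is a dict: "time_s": time; "joints": joint angles; "joint_vel": joint speeds; "effort": joint torques, N m; "tcp_pos": TCP position; "ee_rot": TCP orientation; "ft_force": force on the tool from outside, world axes, zero at the start; "wrist_torque": the same for the moment, N m; "gripper_width": opening from 0.0 (shut) to 1.0 (fully open); "gripper_force": force on a finger pad.
Only numpy, scipy, OpenCV 4.12 (cv2) and the standard library are available. Lean on these libraries where they do the work, as an engineer would, in place of code of your own. Each camera call takes 0.05 s, during which the arm holds its last target. There are 200 camera calls.

## Working session

There is one attempt and no reset: what is moved stays moved. The work goes in short steps, Python scripts to look and compute and a shell command to move; the robot and the scene stay as the last step left them, time stands still between calls to the robot, and variables do not carry over. Pictures are saved under pics/ and viewed, at most 14 in all, crops included, and the job is handed in when it is done.

```bash
mkdir -p pics
python3 - <<'E'
from rig import manip
import cv2
s=manip.read_state();print(s)
for n in ("scene","side"):
    im=manip.capture(n);cv2.imwrite(f"pics/{n}0.png",im[:,:,::-1])
    print(n,manip.get_calibration(n))
print(manip.get_calibration("wrist"))
E
```

```text
{'time_s': 0.0, 'joints': array([-1.34120254e+00,  2.17766110e-01,  1.61496492e+00, -3.37965478e-06,
        1.31130737e+00, -1.12187696e-01]), 'joint_vel': array([-0.00084144, -0.00177592,  0.00035393,  0.00103043,  0.00161545,
       -0.00043557]), 'effort': array([ 4.04660468e-04, -3.96840155e+01, -3.03855979e+01, -2.43456617e-05,
        9.72093228e-03, -3.57773651e-07]), 'tcp_pos': array([ 0.20932088, -0.58804758,  0.24094476]), 'ee_rot': array([ 9.85432867e-01,  1.70060485e-01, -7.33750823e-05, -1.22067121e-03]), 'ft_force': array([-0.74571732,  0.19161148,  0.7869258 ]), 'wrist_torque': array([0.01572918, 0.0166009 , 0.04352863]), 'gripper_force': 0.0, 'gripper_width': 1.0007194690116705}
scene {'fx': 422.6607508946084, 'fy': 422.6607508946084, 'cx': 273.64070161738823, 'cy': 205.08297832396687, 'world_to_cam': array([[ 0.38218114,  0.92401293, -0.01173414, -0.14765352],
       [ 0.77388803, -0.32697579, -0.54238746, -0.37003979],
       [-0.5050098 ,  0.19820935, -0.84004652,  1.57089766],
       [ 0.        ,  0.        ,  0.        ,  1.        ]])}
side {'fx': 389.93012966
[... 197 characters left out ...]
600094e-02,  5.31388371e-01, -8.44687546e-01,
         1.31272505e-01],
       [ 1.02081436e-01, -8.38496609e-01, -5.35259580e-01,
         1.30628671e+00],
       [ 0.00000000e+00,  0.00000000e+00,  0.00000000e+00,
         1.00000000e+00]])}
{'fx': 355.0587525671688, 'fy': 355.0587525671688, 'cx': 282.8926956739856, 'cy': 208.5058478037708, 'T_tool_cam': array([[ 7.49828186e-04, -9.50427336e-01, -3.10945842e-01,
         7.96644669e-02],
       [ 9.99999717e-01,  6.94396627e-04,  2.88971344e-04,
         1.59248125e-04],
       [-5.87265210e-05, -3.10945971e-01,  9.50427588e-01,
        -1.31462301e-01],
       [ 0.00000000e+00,  0.00000000e+00,  0.00000000e+00,
         1.00000000e+00]])}
```

View pics/scene0.png

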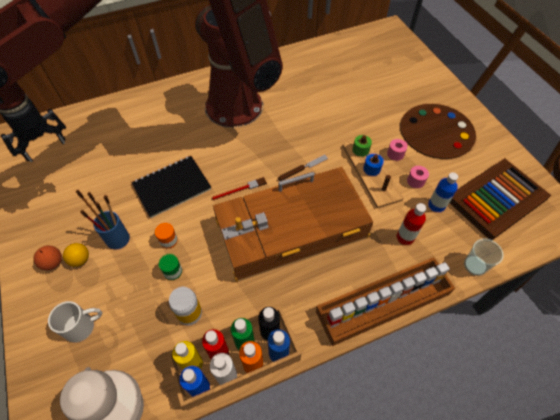

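View pics/side0.png

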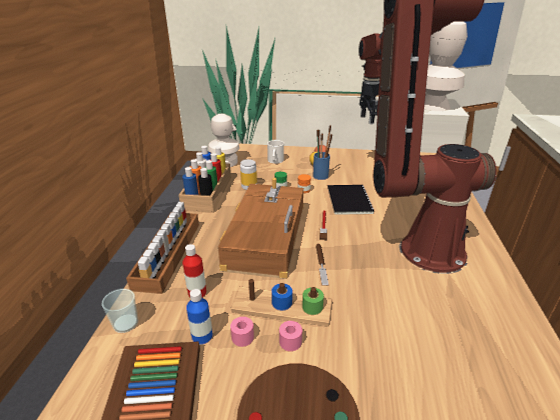

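The scene shows green and blue rolls on the rack at (362,145) and (373,164), with the third spindle at (386,183) empty. The pink rolls at (398,148) and (419,176) are decoys. The jars are orange (165,235) and green (170,266). Lookalikes are the fruit at (48,257) and (75,254) and the small bottles in the tray around (240,340). Next I'll check the choice in close crops.

```bash
cat > h.py <<'E'
from rig import manip
import cv2, numpy as np
from scipy.spatial.transform import Rotation as R
def cam(n):
    c=manip.get_calibration(n)
    K=np.array([[c['fx'],0,c['cx']],[0,c['fy'],c['cy']],[0,0,1]])
    if n=='wrist':
        s=manip.read_state();T=np.eye(4);T[:3,:3]=R.from_quat(s['ee_rot']).as_matrix();T[:3,3]=s['tcp_pos']
        W=T@c['T_tool_cam']
    else: W=np.linalg.inv(c['world_to_cam'])
    return K,W
def onz(C,px,z):
    K,W=C;d=W[:3,:3]@np.linalg.inv(K)@[px[0],px[1],1];o=W[:3,3]
    return o+d*(z-o[2])/d[2]
def proj(C,p):
    K,W=C;q=K@(np.linalg.inv(W)@np.append(p,1))[:3];return q[:2]/q[2]
def snap(n,name=None):
    C=cam(n);im=manip.capture(n)[:,:,::-1].copy()
    if name: cv2.imwrite(f'pics/{name}.png',im)
    return C,im
def tri(A,pa,B,pb):
    def ray(C,p):
        d=C[1][:3,:3]@np.linalg.inv(C[0])@[p[0],p[1],1];return C[1][:3,3],d/np.linalg.norm(d)
    (o1,d1),(o2,d2)=ray(A,pa),ray(B,pb)
    t=np.linalg.lstsq(np.c_[d1,-d2],o2-o1,rcond=None)[0]
    a,b=o1+t[0]*d1,o2+t[1]*d2
    return (a+b)/2,np.linalg.norm(a-b)
E
python3 - <<'E'
from h import *
im=cv2.imread('pics/scene0.png')
cv2.imwrite('pics/cropA.png',cv2.resize(im[150:280,195:390],None,fx=4,fy=4,interpolation=cv2.INTER_CUBIC))
C=cam('scene')
for n,p,z in [('green',(362,140),.066),('blue',(373,159),.066),('jo',(165,231),.064),('jg',(170,262),.064),('spG',(363,138),.088),('spN',(387,178),.088)]:
    print(n,onz(C,p,z).round(3))
E
```

```text
green [0.382 0.316 0.066]
blue [0.466 0.309 0.066]
jo [ 0.464 -0.368  0.064]
jg [ 0.564 -0.38   0.064]
spG [0.392 0.31  0.088]
spN [0.561 0.299 0.088]
```

View pics/cropA.png

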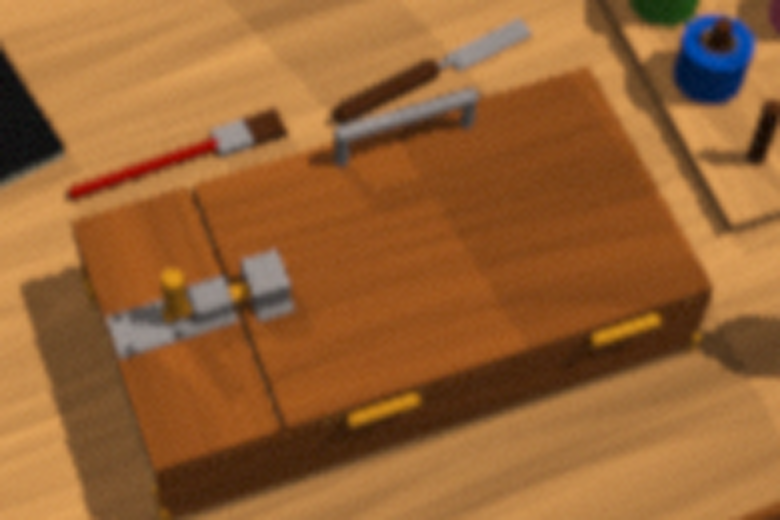

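The crop shows the box top corners at crop (75,225), (158,470), (710,290) and (590,70). The knob top is at (172,272), and the bolt is in the keeper at (265,280). The handle bar runs from (338,130) to (477,95).

```bash
cat >> h.py <<'E'
import json,os
if os.path.exists('box.json'):
    bx=json.load(open('box.json'));BO=np.array(bx[:2]);BY=bx[2]
    def b2w(x,y,z=0):
        c,s=np.cos(BY),np.sin(BY);return np.array([BO[0]+(c*x-s*y)/1000,BO[1]+(s*x+c*y)/1000,z/1000])
E
python3 - <<'E'
from h import *
C=cam('scene')
u=lambda p:(p[0]/4+195-.4,p[1]/4+150-.4)
L=[(-105,-250),(105,-250),(105,160),(-105,160)]
P=np.array([onz(C,u(p),.097)[:2] for p in [(75,225),(158,470),(710,290),(590,70)]])
L=np.array(L)/1000
l=L-L.mean(0);p=P-P.mean(0)
a=np.arctan2((l[:,0]*p[:,1]-l[:,1]*p[:,0]).sum(),(l*p).sum())
M=np.array([[np.cos(a),-np.sin(a)],[np.sin(a),np.cos(a)]])
o=P.mean(0)-M@L.mean(0)
print(o,a,((L@M.T+o-P)*1000).round(1))
json.dump([o[0],o[1],a],open('box.json','w'))
E
python3 - <<'E'
from h import *
C=cam('scene');u=lambda p:(p[0]/4+195-.4,p[1]/4+150-.4)
print('handle', onz(C,u((338,130)),.131),onz(C,u((477,95)),.131), b2w(-85,-55,131),b2w(-85,57,131))
print('knob',onz(C,u((172,272)),.152), b2w(0,-191-20,152))
print('rack', )
E
```

```text
[0.57179276 0.02611003] -0.04986853027534464 [[-3.3 -2.4]
 [ 2.6 -3.7]
 [ 2.6  4.3]
 [-1.9  1.9]]
handle [ 0.47660882 -0.0186662   0.131     ] [0.48712666 0.08682817 0.131     ] [ 0.48415679 -0.02458453  0.131     ] [0.48973976 0.08727623 0.131     ]
knob [ 0.55518179 -0.17206589  0.152     ] [ 0.56127486 -0.18462766  0.152     ]
rack
```

```bash
R='print'
python3 -m crank '[{"hand":1,"xyz":[0,0,30],"rotation":[0,0,0]},{"hand":1,"xyz":[0,0,30],"rotation":[0,0,0]},{"hand":1,"xyz":[23,27,0],"rotation":[0,0,0.08]},{"hand":1,"xyz":[23,27,0],"rotation":[0,0,0.08]},{"hand":1,"xyz":[23,27,0],"rotation":[0,0,0.08]},{"hand":1,"xyz":[23,27,0],"rotation":[0,0,0.08]},{"hand":1,"xyz":[23,27,0],"rotation":[0,0,0.08]},{"hand":1,"xyz":[23,27,0],"rotation":[0,0,0.08]},{"hand":1,"xyz":[23,27,0],"rotation":[0,0,0.08]},{"hand":1,"xyz":[23,27,0],"rotation":[0,0,0.08]}]'
python3 -m crank '[{"hand":1,"xyz":[23,27,0],"rotation":[0,0,0.08]},{"hand":1,"xyz":[23,27,0],"rotation":[0,0,0.08]},{"hand":1,"xyz":[23,27,0],"rotation":[0,0,0.08]},{"hand":1,"xyz":[23,27,0],"rotation":[0,0,0.08]},{"hand":1,"xyz":[23,27,0],"rotation":[0,0,0.08]},{"hand":1,"xyz":[23,27,0],"rotation":[0,0,0.08]},{"hand":1,"xyz":[23,27,0],"rotation":[0,0,0.08]},{"hand":1,"xyz":[0,0,0],"rotation":[0,0,0]},{"hand":1,"xyz":[0,0,0],"rotation":[0,0,0]}]'
python3 - <<'E'
from h import *
C,im=snap('wrist')
print(manip.read_state()['time_s'])
for p,n in [((0,-250),'endmid'),((-105,-250),'c')]: print(n,proj(C,b2w(*p,97)))
cv2.imwrite('pics/w1.png',cv2.resize(im,(780,585)))
E
```

```text
time_s: 0.93
tcp_pos: [0.3941, -0.3711, 0.3018]
ee_rot: [0.881, 0.473, -0.0, -0.0]
ft_force: [0.6, -0.2, -0.7]
gripper_width: 1.004
gripper_force: 0.0
time_s: 1.68
tcp_pos: [0.555, -0.1821, 0.3015]
ee_rot: [0.716, 0.698, -0.0, -0.001]
ft_force: [-0.4, -0.1, 0.1]
gripper_width: 1.002
gripper_force: 0.0
1.7333
endmid [288.42145711 218.90511034]
c [183.7976536  216.47506108]
```

View pics/w1.png

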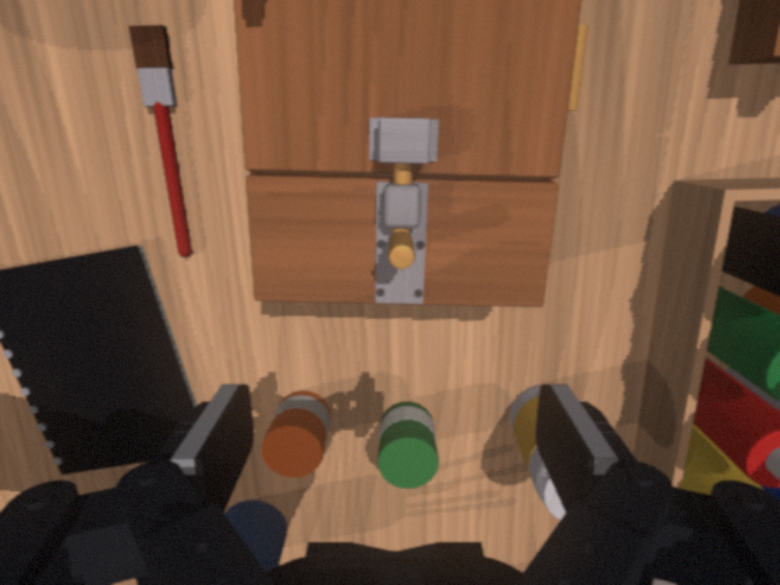

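The wrist view (780 px wide) shows the end board corners at (253,300) and (544,305), the seam at (250,177) and (557,181), the knob top at (401,256), and both jars. I'll refit the box from these.

Run:
```python
from h import *
C=cam('wrist');k=560/780
u=lambda p:(p[0]*k-.1,p[1]*k-.1)
px=[(253,300),(544,305),(250,177),(557,181)]
L=np.array([(-105,-250),(105,-250),(-105,-161),(105,-161)])/1000
P=np.array([onz(C,u(p),.097)[:2] for p in px])
# add left corners from scene view
S=cam('scene');v=lambda p:(p[0]/4+195-.4,p[1]/4+150-.4)
P=np.r_[P,[onz(S,v(p),.097)[:2] for p in [(710,290),(590,70)]]];L=np.r_[L,[(.105,.160),(-.105,.160)]]
def fit(L,P):
    l=L-L.mean(0);p=P-P.mean(0)
    a=np.arctan2((l[:,0]*p[:,1]-l[:,1]*p[:,0]).sum(),(l*p).sum())
    M=np.array([[np.cos(a),-np.sin(a)],[np.sin(a),np.cos(a)]]);o=P.mean(0)-M@L.mean(0)
    print(o,a,((L@M.T+o-P)*1000).round(1).tolist());return o,a
fit(L[:4],P[:4])
o,a=fit(L,P)
json.dump([o[0],o[1],a],open('box.json','w'))
print('knob',onz(C,u((401,254)),.152))
for n,p in [('jo',(294,452)),('jg',(408,466))]: print(n,onz(C,u(p),.064))
s=manip.read_state();print(s['tcp_pos'],R.from_quat(s['ee_rot']).as_matrix()[:,0])
```

```text
[0.56837392 0.02601245] -0.0455396672503619 [[0.6, -0.9], [0.8, -0.9], [-3.4, 1.6], [2.1, 0.2]]
[0.57038219 0.02497248] -0.05461002413356994 [[0.4, -0.8], [0.5, -2.8], [-2.8, 1.6], [2.6, -1.7], [1.9, 2.6], [-2.5, 1.2]]
knob [ 0.55836373 -0.17327816  0.152     ]
jo [ 0.46083569 -0.37156492  0.064     ]
jg [ 0.56081293 -0.38894252  0.064     ]
[ 0.55434146 -0.1832406   0.30153287] [ 2.78505284e-02  9.99612098e-01 -4.89566351e-05]
```

```bash
python3 -m crank '[{"hand":0.5,"xyz":[4,10,-30],"rotation":[0,0,-0.026]},{"hand":0.5,"xyz":[0,0,-36],"rotation":[0,0,0]},{"hand":0.5,"xyz":[0,0,-36],"rotation":[0,0,0]},{"hand":0.5,"xyz":[0,0,-36],"rotation":[0,0,0]},{"hand":0.5,"xyz":[0,0,-20],"rotation":[0,0,0]},{"hand":0.5,"xyz":[0,0,-10],"rotation":[0,0,0]},{"hand":0,"xyz":[0,0,0],"rotation":[0,0,0]},{"hand":0,"xyz":[0,0,0],"rotation":[0,0,0]},{"hand":0,"xyz":[0,0,0],"rotation":[0,0,0]},{"hand":0,"xyz":[0,0,0],"rotation":[0,0,0]},{"hand":0,"xyz":[0,0,0],"rotation":[0,0,0]}]'
python3 -c "
from h import *
C,im=snap('wrist');cv2.imwrite('pics/w2.png',im)"
```

```text
time_s: 2.65
tcp_pos: [0.5593, -0.175, 0.1358]
ee_rot: [0.726, 0.687, 0.0, 0.002]
ft_force: [-0.1, -2.7, -3.4]
gripper_width: 0.164
gripper_force: 58.8
```

View pics/w2.png

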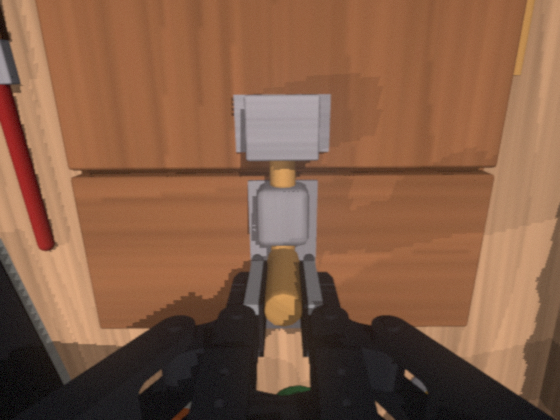

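The view shows the knob between the pads at (283,285), so I'll draw the bolt.

```bash
python3 -m crank '[{"hand":0,"xyz":[-0.4,-7,0],"rotation":[0,0,0]},{"hand":0,"xyz":[-0.4,-7,0],"rotation":[0,0,0]},{"hand":0,"xyz":[-0.4,-7,0],"rotation":[0,0,0]},{"hand":0,"xyz":[-0.4,-7,0],"rotation":[0,0,0]},{"hand":0,"xyz":[-0.4,-7,0],"rotation":[0,0,0]},{"hand":0,"xyz":[-0.1,-2,0],"rotation":[0,0,0]},{"hand":0,"xyz":[0,0,0],"rotation":[0,0,0]},{"hand":0,"xyz":[0,0,0],"rotation":[0,0,0]},{"hand":0,"xyz":[0,0,0],"rotation":[0,0,0]}]'
python3 -m crank '[{"hand":0.5,"xyz":[0,0,0],"rotation":[0,0,0]},{"hand":0.5,"xyz":[0,0,0],"rotation":[0,0,0]},{"hand":0.5,"xyz":[0,0,0],"rotation":[0,0,0]},{"hand":0.5,"xyz":[0,0,30],"rotation":[0,0,0]},{"hand":0.5,"xyz":[0,0,40],"rotation":[0,0,0]},{"hand":0.5,"xyz":[0,0,40],"rotation":[0,0,0]},{"hand":0.5,"xyz":[-20,36,0],"rotation":[0,0,0]},{"hand":0.5,"xyz":[-20,36,0],"rotation":[0,0,0]},{"hand":0.5,"xyz":[-20,36,0],"rotation":[0,0,0]},{"hand":0.5,"xyz":[-10,36,0],"rotation":[0,0,0]},{"hand":0.5,"xyz":[0,0,0],"rotation":[0,0,0]},{"hand":0.5,"xyz":[0,0,0],"rotation":[0,0,0]}]'
python3 -c "
from h import *
C,im=snap('wrist');cv2.imwrite('pics/w3.png',im)
S,i2=snap('scene','s3')
W=np.zeros((420,800,3),np.uint8);W[:,:560]=im;W[:,560:]=cv2.resize(i2[195:275,205:285],(240,240))[0:1].repeat(420,0);W[:240,560:]=cv2.resize(i2[190:270,205:285],(240,240));cv2.imwrite('pics/w3.png',W)
print(b2w(-85,1,131),proj(C,b2w(-85,1,131)),proj(C,b2w(-85,-55,131)),proj(C,b2w(-85,57,131)))"
```

```text
time_s: 3.45
tcp_pos: [0.5576, -0.2094, 0.1354]
ee_rot: [0.727, 0.687, 0.002, -0.001]
ft_force: [1.9, 9.0, 6.1]
gripper_width: 0.165
gripper_force: 59.8
time_s: 4.45
tcp_pos: [0.4857, -0.0662, 0.2442]
ee_rot: [0.725, 0.688, -0.0, 0.001]
ft_force: [0.2, -0.1, 0.6]
gripper_width: 0.497
gripper_force: 0.0
[0.48556349 0.03061053 0.131     ] [274.83213802  64.1066334 ] [275.16887108 151.65307601] [274.43903653 -38.09490994]
```

View pics/w3.png

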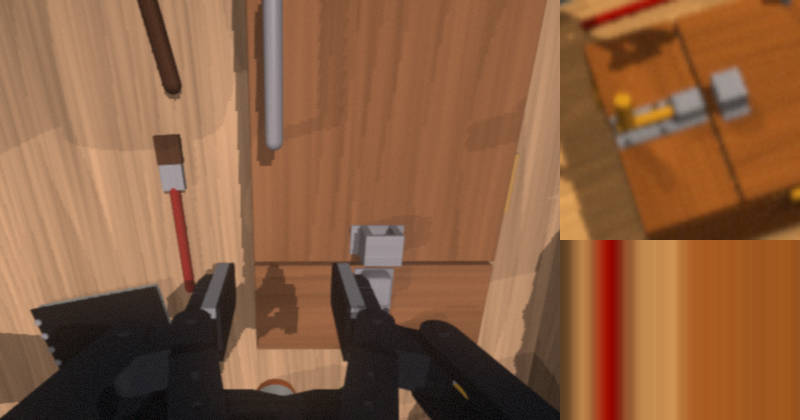

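The bolt is drawn clear and the handle lies at column 274, end at row 150, as predicted. Now to grip it.

```bash
python3 -m crank '[{"hand":0.5,"xyz":[0,33,0],"rotation":[0,0,0]},{"hand":0.5,"xyz":[0,33,0],"rotation":[0,0,0]},{"hand":0.5,"xyz":[0,31,-10],"rotation":[0,0,0]},{"hand":0.5,"xyz":[0,0,-35],"rotation":[0,0,0]},{"hand":0.5,"xyz":[0,0,-35],"rotation":[0,0,0]},{"hand":0.5,"xyz":[0,0,-30],"rotation":[0,0,0]},{"hand":0.5,"xyz":[0,0,-10],"rotation":[0,0,0]},{"hand":0,"xyz":[0,0,0],"rotation":[0,0,0]},{"hand":0,"xyz":[0,0,0],"rotation":[0,0,0]},{"hand":0,"xyz":[0,0,0],"rotation":[0,0,0]},{"hand":0,"xyz":[0,0,0],"rotation":[0,0,0]},{"hand":0,"xyz":[0,0,0],"rotation":[0,0,0]}]'
python3 - <<'E'
import numpy as np
a=-.0546;r=np.hypot(190,46);t0=np.arctan2(46,190)
L=np.linspace(0,1.66,19);p=np.c_[-r*np.cos(t0+L),r*np.sin(t0+L)];d=np.diff(p,axis=0)
for u in d: print((u[0]*np.cos(a)).round(1),(u[0]*np.sin(a)).round(1),u[1].round(1))
E
```

```text
time_s: 5.55
tcp_pos: [0.4843, 0.0294, 0.125]
ee_rot: [0.726, 0.687, -0.003, -0.002]
ft_force: [-6.7, -1.8, -2.3]
gripper_width: 0.113
gripper_force: 58.4
5.0 -0.3 17.3
6.6 -0.4 16.8
8.1 -0.4 16.1
9.6 -0.5 15.3
10.9 -0.6 14.3
12.2 -0.7 13.3
13.4 -0.7 12.1
14.4 -0.8 10.8
15.3 -0.8 9.4
16.1 -0.9 8.0
16.8 -0.9 6.4
17.3 -0.9 4.9
17.7 -1.0 3.2
17.9 -1.0 1.6
18.0 -1.0 -0.1
17.9 -1.0 -1.7
17.7 -1.0 -3.4
17.3 -0.9 -5.0
```

```bash
python3 -m crank '[{"hand":0,"xyz":[5,-0.3,17.3],"rotation":[0,0,0]},{"hand":0,"xyz":[6.6,-0.4,16.8],"rotation":[0,0,0]},{"hand":0,"xyz":[8.1,-0.4,16.1],"rotation":[0,0,0]},{"hand":0,"xyz":[9.6,-0.5,15.3],"rotation":[0,0,0]},{"hand":0,"xyz":[0,0,0],"rotation":[0,0,0]}]'
python3 -m crank '[{"hand":0,"xyz":[10.9,-0.6,14.3],"rotation":[0,0,0]},{"hand":0,"xyz":[12.2,-0.7,13.3],"rotation":[0,0,0]},{"hand":0,"xyz":[13.4,-0.7,12.1],"rotation":[0,0,0]},{"hand":0,"xyz":[14.4,-0.8,10.8],"rotation":[0,0,0]},{"hand":0,"xyz":[15.3,-0.8,9.4],"rotation":[0,0,0]},{"hand":0,"xyz":[0,0,0],"rotation":[0,0,0]}]'
```

```text
time_s: 5.97
tcp_pos: [0.5149, 0.0278, 0.1941]
ee_rot: [0.726, 0.687, -0.002, -0.001]
ft_force: [-11.9, -0.0, 9.0]
gripper_width: 0.116
gripper_force: 59.5
time_s: 6.47
tcp_pos: [0.5832, 0.0244, 0.2567]
ee_rot: [0.726, 0.687, 0.0, 0.001]
ft_force: [-9.3, 0.7, 13.1]
gripper_width: 0.115
gripper_force: 60.2
```

```bash
python3 -m crank '[{"hand":0,"xyz":[16.1,-0.9,8],"rotation":[0,0,0]},{"hand":0,"xyz":[16.8,-0.9,6.4],"rotation":[0,0,0]},{"hand":0,"xyz":[17.3,-0.9,4.9],"rotation":[0,0,0]},{"hand":0,"xyz":[17.7,-1,3.2],"rotation":[0,0,0]},{"hand":0,"xyz":[17.9,-1,1.6],"rotation":[0,0,0]},{"hand":0,"xyz":[18,-1,0],"rotation":[0,0,0]},{"hand":0,"xyz":[17.9,-1,-1.7],"rotation":[0,0,0]},{"hand":0,"xyz":[17.7,-1,-3.4],"rotation":[0,0,0]},{"hand":0,"xyz":[17.3,-0.9,-5],"rotation":[0,0,0]},{"hand":0,"xyz":[0,0,0],"rotation":[0,0,0]},{"hand":0,"xyz":[0,0,0],"rotation":[0,0,0]}]'
python3 -c "
from h import *
C,im=snap('side');S,i2=snap('scene')
W=np.zeros((420,800,3),np.uint8);W[:,:400]=im[100:310,200:400].repeat(2,0).repeat(2,1);W[:,400:]=i2[100:310,200:400].repeat(2,0).repeat(2,1);cv2.imwrite('pics/o1.png',W)"
```

```text
time_s: 7.38
tcp_pos: [0.7428, 0.0164, 0.2683]
ee_rot: [0.726, 0.687, 0.005, 0.004]
ft_force: [5.3, 2.8, 2.0]
gripper_width: 0.115
gripper_force: 60.7
```

View pics/o1.png

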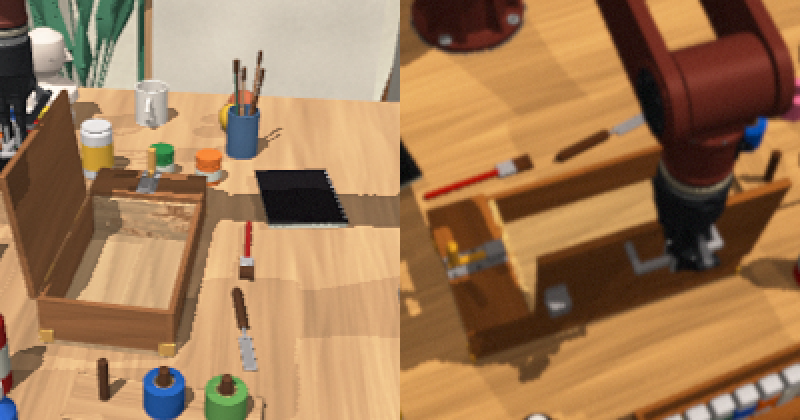

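The lid stands open, just past upright, and the bay is empty. I'll release it and go to the rack.

```bash
python3 -m crank '[{"hand":0.34,"xyz":[0,0,0],"rotation":[0,0,0]},{"hand":0.34,"xyz":[0,0,0],"rotation":[0,0,0]},{"hand":0.34,"xyz":[0,0,0],"rotation":[0,0,0]},{"hand":0.34,"xyz":[0.5,0,12],"rotation":[0,0,0]},{"hand":0.34,"xyz":[1,0,15],"rotation":[0,0,0]},{"hand":0.34,"xyz":[1,0,20],"rotation":[0,0,0]},{"hand":0.34,"xyz":[0,0,35],"rotation":[0,0,0]},{"hand":0.34,"xyz":[0,0,35],"rotation":[0,0,0]}]'
python3 -m crank '[{"hand":1,"xyz":[-21,20,0],"rotation":[0,0,0.11]},{"hand":1,"xyz":[-21,20,0],"rotation":[0,0,0.11]},{"hand":1,"xyz":[-21,20,0],"rotation":[0,0,0.11]},{"hand":1,"xyz":[-21,20,0],"rotation":[0,0,0.11]},{"hand":1,"xyz":[-21,20,0],"rotation":[0,0,0.11]},{"hand":1,"xyz":[-21,20,0],"rotation":[0,0,0.11]},{"hand":1,"xyz":[-21,20,0],"rotation":[0,0,0.11]},{"hand":1,"xyz":[-21,20,0],"rotation":[0,0,0.11]},{"hand":1,"xyz":[-21,20,0],"rotation":[0,0,0.11]},{"hand":1,"xyz":[-21,20,0],"rotation":[0,0,0.11]},{"hand":1,"xyz":[-21,20,0],"rotation":[0,0,0.11]},{"hand":1,"xyz":[-21,20,0],"rotation":[0,0,0.11]}]'
python3 -m crank '[{"hand":1,"xyz":[-21,20,-10],"rotation":[0,0,0.11]},{"hand":1,"xyz":[-21,20,-10],"rotation":[0,0,0.11]},{"hand":1,"xyz":[0,0,-20],"rotation":[0,0,0]},{"hand":1,"xyz":[0,0,0],"rotation":[0,0,0]},{"hand":1,"xyz":[0,0,0],"rotation":[0,0,0]}]'
python3 -c "
from h import *
C,im=snap('wrist','w4')"
```

```text
time_s: 8.15
tcp_pos: [0.7394, 0.0162, 0.3801]
ee_rot: [0.726, 0.687, -0.002, -0.002]
ft_force: [1.2, -0.5, 0.4]
gripper_width: 0.343
gripper_force: 0.0
time_s: 9.15
tcp_pos: [0.4873, 0.2566, 0.3813]
ee_rot: [0.15, 0.989, -0.0, -0.001]
ft_force: [0.6, 0.2, -0.1]
gripper_width: 1.0
gripper_force: 0.0
time_s: 9.57
tcp_pos: [0.446, 0.2957, 0.34]
ee_rot: [0.043, 0.999, -0.001, -0.001]
ft_force: [0.7, 1.1, 0.0]
gripper_width: 0.998
gripper_force: 0.0
```

View pics/w4.png

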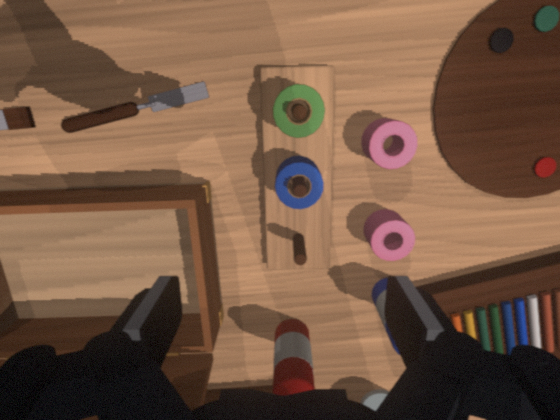

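The rack seen from above has green at (299,110), blue at (299,182) and the bare spindle at (299,245). The pink decoys are at (390,144) and (390,236).

Run:
```python
from h import *
C=cam('wrist');im=cv2.imread('pics/w4.png');h=cv2.cvtColor(im,cv2.COLOR_BGR2HSV)
for n,p,z in [('g',(299,110),.066),('b',(299,182),.066),('gs',(300,112),.088),('bs',(300,186),.088),('sp',(299,237),.088)]: print(n,onz(C,p,z))
for n,lo,hi in [('g',50,75),('b',105,125)]:
    m=((h[:,:,0]>lo)&(h[:,:,0]<hi)&(h[:,:,1]>150)&(h[:,:,2]>60)).astype(np.uint8);m[:,:230]=0;m[:,340:]=0
    c=max(cv2.findContours(m,0,2)[0],key=cv2.contourArea);(x,y),r=cv2.minEnclosingCircle(c)
    print(n,x,y,r,onz(C,(x,y),.066))
s=manip.read_state();print(s['tcp_pos'],s['joints'].round(2),np.degrees(2*np.arctan2(s['ee_rot'][1],s['ee_rot'][0])))
```

```text
g [0.38783177 0.31845225 0.066     ]
b [0.46940157 0.31260922 0.066     ]
gs [0.38879374 0.31848884 0.088     ]
bs [0.46852508 0.31284827 0.088     ]
sp [0.52993795 0.30732879 0.088     ]Traceback (most recent call last):
  File "<stdin>", line 6, in <module>
ValueError: max() iterable argument is empty
```

```bash
python3 -m crank '[{"hand":0.9,"xyz":[23,17,0],"rotation":[0,0,0.015]},{"hand":0.9,"xyz":[0,0,-38],"rotation":[0,0,0]},{"hand":0.9,"xyz":[0,0,-38],"rotation":[0,0,0]},{"hand":0.9,"xyz":[0,0,-38],"rotation":[0,0,0]},{"hand":0.9,"xyz":[0,0,-38],"rotation":[0,0,0]},{"hand":0.9,"xyz":[0,0,-38],"rotation":[0,0,0]},{"hand":0.9,"xyz":[0,0,0],"rotation":[0,0,0]},{"hand":0.9,"xyz":[0,0,0],"rotation":[0,0,0]}]'
python3 -c "
from h import *
C,im=snap('wrist','w5')
print(proj(C,[.4694,.3126,.066]))"
```

```text
time_s: 10.28
tcp_pos: [0.4696, 0.312, 0.1496]
ee_rot: [0.036, 0.999, -0.001, -0.002]
ft_force: [1.2, 0.7, -0.1]
gripper_width: 0.897
gripper_force: 0.0
[284.38173165 222.68701225]
```

View pics/w5.png

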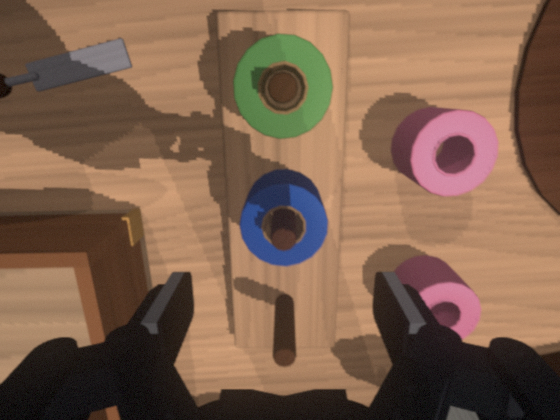

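```bash
python3 - <<'E'
from h import *
C=cam('wrist')
for p in [(454,152),(444,312)]: print(onz(C,p,.048))
print(onz(C,(284,88),.066))
E
python3 -m crank '[{"hand":0.9,"xyz":[0,0,-35],"rotation":[0,0,0]},{"hand":0.9,"xyz":[0,0,-35],"rotation":[0,0,0]},{"hand":0.9,"xyz":[0,0,-25],"rotation":[0,0,0]},{"hand":0.9,"xyz":[0,0,-12],"rotation":[0,0,0]},{"hand":0,"xyz":[0,0,0],"rotation":[0,0,0]},{"hand":0,"xyz":[0,0,0],"rotation":[0,0,0]},{"hand":0,"xyz":[0,0,0],"rotation":[0,0,0]},{"hand":0,"xyz":[0,0,0],"rotation":[0,0,0]},{"hand":0,"xyz":[0,0,0],"rotation":[0,0,0]}]'
```

```text
[0.437767   0.42963752 0.048     ]
[0.56237177 0.43186284 0.048     ]
[0.38961735 0.31963658 0.066     ]
time_s: 11.08
tcp_pos: [0.4722, 0.3144, 0.0463]
ee_rot: [0.035, 0.999, 0.001, 0.002]
ft_force: [0.1, 0.1, 4.9]
gripper_width: 0.654
gripper_force: 64.0
```

```bash
python3 -m crank '[{"hand":0,"xyz":[0,0,20],"rotation":[0,0,0]},{"hand":0,"xyz":[0,0,35],"rotation":[0,0,0]},{"hand":0,"xyz":[0,0,35],"rotation":[0,0,0]},{"hand":0,"xyz":[0,0,35],"rotation":[0,0,0]},{"hand":0,"xyz":[5,-33,0],"rotation":[0,0,0]},{"hand":0,"xyz":[15,-33,0],"rotation":[0,0,0]},{"hand":0,"xyz":[20,-33,0],"rotation":[0,0,0]},{"hand":0,"xyz":[20,-33,0],"rotation":[0,0,0]},{"hand":0,"xyz":[20,-33,0],"rotation":[0,0,0]},{"hand":0,"xyz":[20,-33,0],"rotation":[0,0,0]},{"hand":0,"xyz":[30,0,0],"rotation":[0,0,0]},{"hand":0,"xyz":[11,0,0],"rotation":[0,0,0.015]}]'
python3 -m crank '[{"hand":0,"xyz":[0,0,0],"rotation":[0,0,0]},{"hand":0,"xyz":[0,0,0],"rotation":[0,0,0]}]'
python3 -c "
from h import *
C,im=snap('wrist');S,i2=snap('scene')
W=np.zeros((420,800,3),np.uint8);W[:,:400]=im[:,80:480];W[:,400:]=i2[100:310,200:400].repeat(2,0).repeat(2,1);cv2.imwrite('pics/p1.png',W)"
```

```text
time_s: 12.08
tcp_pos: [0.6147, 0.1127, 0.17]
ee_rot: [0.03, 1.0, 0.0, 0.002]
ft_force: [0.2, -0.8, -0.8]
gripper_width: 0.649
gripper_force: 64.0
time_s: 12.25
tcp_pos: [0.6112, 0.1151, 0.169]
ee_rot: [0.028, 1.0, 0.0, -0.0]
ft_force: [0.2, -0.2, -0.6]
gripper_width: 0.652
gripper_force: 64.0
```

View pics/p1.png

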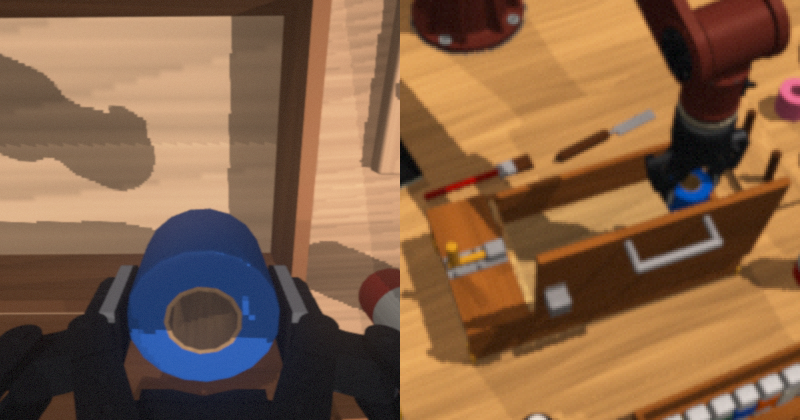

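The blue roll is held over the bay at (205,310), so I'll lower and release it, then go for the green roll.

```bash
python3 -m crank '[{"hand":0,"xyz":[0,0,-35],"rotation":[0,0,0]},{"hand":0,"xyz":[0,0,-35],"rotation":[0,0,0]},{"hand":0,"xyz":[0,0,-35],"rotation":[0,0,0]},{"hand":0,"xyz":[0,0,-15],"rotation":[0,0,0]},{"hand":0,"xyz":[0,0,-7],"rotation":[0,0,0]},{"hand":0,"xyz":[0,0,0],"rotation":[0,0,0]},{"hand":0,"xyz":[0,0,0],"rotation":[0,0,0]}]'
python3 -m crank '[{"hand":0.76,"xyz":[0,0,0],"rotation":[0,0,0]},{"hand":0.76,"xyz":[0,0,0],"rotation":[0,0,0]},{"hand":0.76,"xyz":[0,0,0],"rotation":[0,0,0]},{"hand":0.76,"xyz":[0,0,20],"rotation":[0,0,0]},{"hand":0.76,"xyz":[0,0,35],"rotation":[0,0,0]},{"hand":0.76,"xyz":[0,0,40],"rotation":[0,0,0]},{"hand":0.76,"xyz":[0,0,40],"rotation":[0,0,0]},{"hand":0.76,"xyz":[-38,0,0],"rotation":[0,0,0]},{"hand":0.9,"xyz":[-38,0,0],"rotation":[0,0,0]},{"hand":0.9,"xyz":[-38,13,0],"rotation":[0,0,0]}]'
python3 -m crank '[{"hand":0.9,"xyz":[-25,33,0],"rotation":[0,0,0]},{"hand":0.9,"xyz":[-25,33,0],"rotation":[0,0,0]},{"hand":0.9,"xyz":[-25,33,0],"rotation":[0,0,0]},{"hand":0.9,"xyz":[-15,33,0],"rotation":[0,0,0]},{"hand":0.9,"xyz":[-9,33,0],"rotation":[0,0,-0.015]},{"hand":0.9,"xyz":[-9,26,0],"rotation":[0,0,0]},{"hand":0.9,"xyz":[0,0,0],"rotation":[0,0,0]},{"hand":0.9,"xyz":[0,0,0],"rotation":[0,0,0]}]'
python3 -c "
from h import *
C,im=snap('wrist');S,i2=snap('scene')
print(proj(C,[.3895,.3192,.066]))
W=np.zeros((420,800,3),np.uint8);W[:,:400]=im[:,80:480];W[:,400:]=i2[100:310,200:400].repeat(2,0).repeat(2,1);cv2.imwrite('pics/p2.png',W)"
```

```text
time_s: 12.93
tcp_pos: [0.6092, 0.1148, 0.0409]
ee_rot: [0.027, 1.0, -0.001, -0.001]
ft_force: [0.2, -4.6, -2.4]
gripper_width: 0.652
gripper_force: 67.7
time_s: 13.77
tcp_pos: [0.4972, 0.1282, 0.1794]
ee_rot: [0.029, 1.0, 0.0, 0.003]
ft_force: [0.3, 1.4, -0.3]
gripper_width: 0.9
gripper_force: 0.0
time_s: 14.43
tcp_pos: [0.3882, 0.3211, 0.1778]
ee_rot: [0.033, 0.999, 0.001, 0.001]
ft_force: [0.4, 0.1, -0.2]
gripper_width: 0.899
gripper_force: 0.0
[280.32381747 210.45392031]
```

View pics/p2.png

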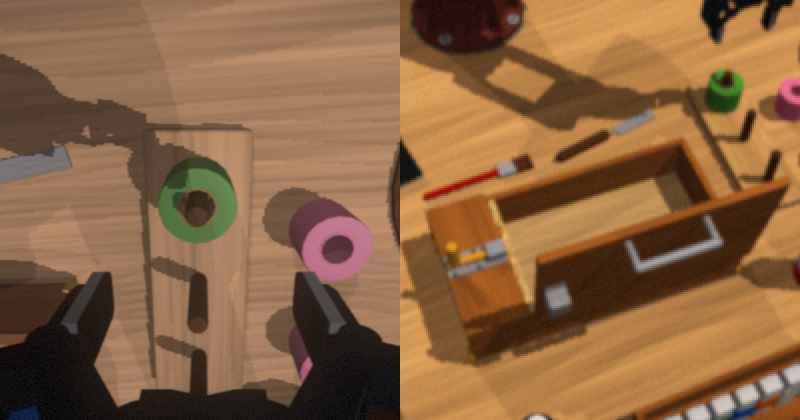

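The green roll's top centre is at (278,207), 3 px from the predicted spot. I'll grip it.

```bash
python3 -m crank '[{"hand":0.9,"xyz":[1,-2,-36],"rotation":[0,0,0]},{"hand":0.9,"xyz":[0,0,-36],"rotation":[0,0,0]},{"hand":0.9,"xyz":[0,0,-36],"rotation":[0,0,0]},{"hand":0.9,"xyz":[0,0,-20],"rotation":[0,0,0]},{"hand":0.9,"xyz":[0,0,-7],"rotation":[0,0,0]},{"hand":0,"xyz":[0,0,0],"rotation":[0,0,0]},{"hand":0,"xyz":[0,0,0],"rotation":[0,0,0]},{"hand":0,"xyz":[0,0,0],"rotation":[0,0,0]},{"hand":0,"xyz":[0,0,0],"rotation":[0,0,0]},{"hand":0,"xyz":[0,0,0],"rotation":[0,0,0]}]'
python3 -m crank '[{"hand":0,"xyz":[0,0,20],"rotation":[0,0,0]},{"hand":0,"xyz":[0,0,35],"rotation":[0,0,0]},{"hand":0,"xyz":[0,0,35],"rotation":[0,0,0]},{"hand":0,"xyz":[0,0,35],"rotation":[0,0,0]},{"hand":0,"xyz":[5,-34,0],"rotation":[0,0,0]},{"hand":0,"xyz":[15,-34,0],"rotation":[0,0,0]},{"hand":0,"xyz":[15,-34,0],"rotation":[0,0,0]},{"hand":0,"xyz":[15,-34,0],"rotation":[0,0,0]},{"hand":0,"xyz":[20,-34,0],"rotation":[0,0,0]},{"hand":0,"xyz":[20,-34,0],"rotation":[0,0,0]},{"hand":0,"xyz":[20,-34,0],"rotation":[0,0,0]},{"hand":0,"xyz":[20,-34,0],"rotation":[0,0,0.015]}]'
python3 -m crank '[{"hand":0,"xyz":[18,-10,0],"rotation":[0,0,0]},{"hand":0,"xyz":[0,0,0],"rotation":[0,0,0]},{"hand":0,"xyz":[0,0,0],"rotation":[0,0,0]}]'
python3 -c "
from h import *
print(b2w(-35,10),proj(cam('wrist'),b2w(35,92,58)))
C,im=snap('wrist','w6')"
```

```text
time_s: 15.37
tcp_pos: [0.3914, 0.3181, 0.0433]
ee_rot: [0.035, 0.999, 0.001, 0.001]
ft_force: [0.0, -0.1, -1.4]
gripper_width: 0.676
gripper_force: 63.9
time_s: 16.37
tcp_pos: [0.5211, 0.0436, 0.1678]
ee_rot: [0.028, 1.0, 0.0, 0.001]
ft_force: [0.6, 1.4, -0.9]
gripper_width: 0.671
gripper_force: 64.3
time_s: 16.62
tcp_pos: [0.5391, 0.0345, 0.1675]
ee_rot: [0.029, 1.0, 0.0, 0.001]
ft_force: [-0.2, 0.8, 0.4]
gripper_width: 0.669
gripper_force: 64.3
[0.5359802  0.03686797 0.        ] [391.89106814 291.0957427 ]
```

View pics/w6.png

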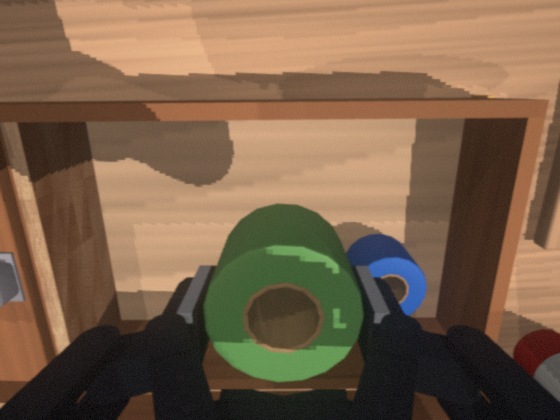

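The blue roll stands flat in the bay at (388,280), and the green one is held over its spot, so I'll lower it.

```bash
python3 -m crank '[{"hand":0,"xyz":[-1,0,-36],"rotation":[0,0,0]},{"hand":0,"xyz":[0,0,-36],"rotation":[0,0,0]},{"hand":0,"xyz":[0,0,-36],"rotation":[0,0,0]},{"hand":0,"xyz":[0,0,-14],"rotation":[0,0,0]},{"hand":0,"xyz":[0,0,-7],"rotation":[0,0,0]},{"hand":0,"xyz":[0,0,0],"rotation":[0,0,0]},{"hand":0,"xyz":[0,0,0],"rotation":[0,0,0]}]'
python3 -m crank '[{"hand":0.77,"xyz":[0,0,0],"rotation":[0,0,0]},{"hand":0.77,"xyz":[0,0,0],"rotation":[0,0,0]},{"hand":0.77,"xyz":[0,0,0],"rotation":[0,0,0]},{"hand":0.77,"xyz":[0,0,20],"rotation":[0,0,0]},{"hand":0.77,"xyz":[0,0,40],"rotation":[0,0,0]},{"hand":0.77,"xyz":[0,0,40],"rotation":[0,0,0]},{"hand":0.77,"xyz":[0,0,40],"rotation":[0,0,0]},{"hand":0.77,"xyz":[0,0,40],"rotation":[0,0,0]},{"hand":0.77,"xyz":[0,0,40],"rotation":[0,0,0]},{"hand":0.77,"xyz":[0,0,40],"rotation":[0,0,0]}]'
python3 -m crank '[{"hand":0.9,"xyz":[-2,-33,0],"rotation":[0,0,-0.12]},{"hand":0.9,"xyz":[-2,-33,0],"rotation":[0,0,-0.12]},{"hand":0.9,"xyz":[-2,-33,0],"rotation":[0,0,-0.12]},{"hand":0.9,"xyz":[-2,-33,0],"rotation":[0,0,-0.12]},{"hand":0.9,"xyz":[-2,-33,0],"rotation":[0,0,-0.12]},{"hand":0.9,"xyz":[-2,-33,0],"rotation":[0,0,-0.12]},{"hand":0.9,"xyz":[-2,-33,0],"rotation":[0,0,-0.12]},{"hand":0.9,"xyz":[-2,-33,0],"rotation":[0,0,-0.12]},{"hand":0.9,"xyz":[-2,-33,0],"rotation":[0,0,-0.12]},{"hand":0.9,"xyz":[-2,-33,0],"rotation":[0,0,-0.12]},{"hand":0.9,"xyz":[-2,-33,0],"rotation":[0,0,-0.12]},{"hand":0.9,"xyz":[-2,-33,0],"rotation":[0,0,-0.12]}]'
python3 -m crank '[{"hand":0.9,"xyz":[0,0,0],"rotation":[0,0,-0.11]},{"hand":0.9,"xyz":[0,0,0],"rotation":[0,0,0]},{"hand":0.9,"xyz":[0,0,0],"rotation":[0,0,0]}]'
python3 -c "
from h import *
C,im=snap('wrist','w7')"
```

```text
time_s: 17.25
tcp_pos: [0.5374, 0.0362, 0.0385]
ee_rot: [0.027, 1.0, 0.0, 0.001]
ft_force: [-0.4, -0.4, -0.4]
gripper_width: 0.67
gripper_force: 64.4
time_s: 18.08
tcp_pos: [0.5369, 0.0353, 0.3008]
ee_rot: [0.028, 1.0, -0.0, 0.001]
ft_force: [1.2, -0.5, -0.8]
gripper_width: 0.766
gripper_force: 0.0
time_s: 19.08
tcp_pos: [0.5128, -0.3625, 0.2987]
ee_rot: [0.682, 0.731, 0.0, 0.001]
ft_force: [0.6, -0.3, -0.1]
gripper_width: 0.902
gripper_force: 0.0
time_s: 19.33
tcp_pos: [0.513, -0.3608, 0.2981]
ee_rot: [0.719, 0.695, 0.0, 0.0]
ft_force: [-0.6, -0.3, 0.0]
gripper_width: 0.897
gripper_force: 0.0
```

View pics/w7.png

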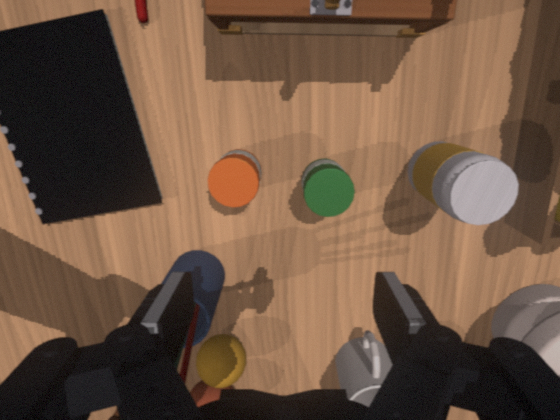

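The jars are at orange cap (234,180) and green cap (328,191). The can is at (475,188) and the brush pot at (200,290).

Run:
```python
from h import *
C=cam('wrist')
for n,p,z in [('o',(234,180),.064),('g',(328,191),.064),('can',(475,188),.115),('pot',(200,285),.105)]: print(n,onz(C,p,z))
for p in [(0,-52),(0,-116)]: print(b2w(*p))
```

```text
o [ 0.46156569 -0.36701756  0.064     ]
g [ 0.5608662  -0.38222766  0.064     ]
can [ 0.68912579 -0.36947587  0.115     ]
pot [ 0.42413817 -0.46739525  0.105     ]
[ 0.56754388 -0.02695     0.        ]
[ 0.56405058 -0.09085459  0.        ]
```

```bash
python3 -m crank '[{"hand":0.92,"xyz":[24,-11,0],"rotation":[0,0,-0.02]},{"hand":0.92,"xyz":[24,-10,-20],"rotation":[0,0,0]},{"hand":0.92,"xyz":[0,0,-36],"rotation":[0,0,0]},{"hand":0.92,"xyz":[0,0,-36],"rotation":[0,0,0]},{"hand":0.92,"xyz":[0,0,-36],"rotation":[0,0,0]},{"hand":0.92,"xyz":[0,0,-20],"rotation":[0,0,0]},{"hand":0.92,"xyz":[0,0,0],"rotation":[0,0,0]},{"hand":0.92,"xyz":[0,0,0],"rotation":[0,0,0]}]'
python3 -c "
from h import *
C,im=snap('wrist','w8')
print(proj(C,[.5609,-.3822,.064]))
h=cv2.cvtColor(im,cv2.COLOR_BGR2HSV);m=cv2.inRange(h,(55,120,60),(85,255,255))
c=max(cv2.findContours(m,0,2)[0],key=cv2.contourArea);(x,y),r=cv2.minEnclosingCircle(c);print(x,y,r,onz(C,(x,y),.062),cv2.boundingRect(c))"
```

```text
time_s: 20.05
tcp_pos: [0.5607, -0.3798, 0.1485]
ee_rot: [0.725, 0.688, -0.0, -0.002]
ft_force: [-0.3, -0.5, 0.7]
gripper_width: 0.924
gripper_force: 0.0
[283.87895245 225.43591513]
284.19158935546875 229.0653533935547 36.20382308959961 [ 0.56094137 -0.38551895  0.062     ] (253, 194, 63, 71)
```

```bash
python3 -m crank '[{"hand":0.92,"xyz":[0,-6,-30],"rotation":[0,0,0]},{"hand":0.92,"xyz":[0,0,-36],"rotation":[0,0,0]},{"hand":0.92,"xyz":[0,0,-36],"rotation":[0,0,0]},{"hand":0.92,"xyz":[0,0,-16],"rotation":[0,0,0]},{"hand":0,"xyz":[0,0,0],"rotation":[0,0,0]},{"hand":0,"xyz":[0,0,0],"rotation":[0,0,0]},{"hand":0,"xyz":[0,0,0],"rotation":[0,0,0]},{"hand":0,"xyz":[0,0,0],"rotation":[0,0,0]},{"hand":0,"xyz":[0,0,0],"rotation":[0,0,0]}]'
python3 -m crank '[{"hand":0,"xyz":[0,0,20],"rotation":[0,0,0]},{"hand":0,"xyz":[0,0,38],"rotation":[0,0,0]},{"hand":0,"xyz":[0,0,38],"rotation":[0,0,0]},{"hand":0,"xyz":[0,0,38],"rotation":[0,0,0]},{"hand":0,"xyz":[0,0,38],"rotation":[0,0,0]},{"hand":0,"xyz":[0,0,25],"rotation":[0,0,0]},{"hand":0,"xyz":[0,20,0],"rotation":[0,0,0]},{"hand":0,"xyz":[1,38,0],"rotation":[0,0,0]},{"hand":0,"xyz":[1,38,0],"rotation":[0,0,0]},{"hand":0,"xyz":[1,38,0],"rotation":[0,0,0]},{"hand":0,"xyz":[1,38,0],"rotation":[0,0,0]},{"hand":0,"xyz":[1,38,0],"rotation":[0,0,0]}]'
python3 -m crank '[{"hand":0,"xyz":[1,38,0],"rotation":[0,0,0]},{"hand":0,"xyz":[0,38,0],"rotation":[0,0,0]},{"hand":0,"xyz":[0,38,0],"rotation":[0,0,0]},{"hand":0,"xyz":[0,33,0],"rotation":[0,0,0]},{"hand":0,"xyz":[0,0,0],"rotation":[0,0,0]},{"hand":0,"xyz":[0,0,0],"rotation":[0,0,0]}]'
python3 -c "
from h import *
C,im=snap('wrist','w9')"
```

```text
time_s: 20.85
tcp_pos: [0.5626, -0.3889, 0.0345]
ee_rot: [0.726, 0.687, 0.0, 0.002]
ft_force: [-0.3, -0.2, -2.3]
gripper_width: 0.63
gripper_force: 63.1
time_s: 21.85
tcp_pos: [0.5661, -0.1761, 0.2301]
ee_rot: [0.726, 0.687, 0.001, 0.001]
ft_force: [0.4, -0.2, -1.2]
gripper_width: 0.631
gripper_force: 63.6
time_s: 22.35
tcp_pos: [0.5672, -0.0289, 0.2299]
ee_rot: [0.725, 0.689, 0.0, 0.001]
ft_force: [0.8, -0.5, -1.4]
gripper_width: 0.625
gripper_force: 63.6
```

View pics/w9.png

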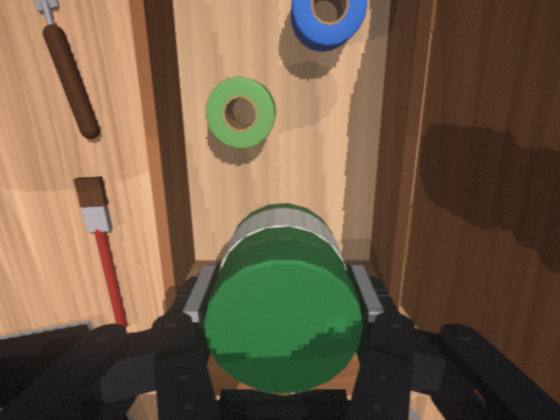

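Both rolls lie flat and apart, green at (240,112) and blue at (330,10), and the green jar is held over its spot. Lower it and fetch the orange jar.

```bash
python3 -m crank '[{"hand":0,"xyz":[0,0,-38],"rotation":[0,0,0]},{"hand":0,"xyz":[0,0,-38],"rotation":[0,0,0]},{"hand":0,"xyz":[0,0,-38],"rotation":[0,0,0]},{"hand":0,"xyz":[0,0,-38],"rotation":[0,0,0]},{"hand":0,"xyz":[0,0,-20],"rotation":[0,0,0]},{"hand":0,"xyz":[0,0,-11],"rotation":[0,0,0]},{"hand":0,"xyz":[0,0,0],"rotation":[0,0,0]},{"hand":0,"xyz":[0,0,0],"rotation":[0,0,0]}]'
python3 -m crank '[{"hand":0.77,"xyz":[0,0,0],"rotation":[0,0,0]},{"hand":0.77,"xyz":[0,0,0],"rotation":[0,0,0]},{"hand":0.77,"xyz":[0,0,0],"rotation":[0,0,0]},{"hand":0.77,"xyz":[0,0,20],"rotation":[0,0,0]},{"hand":0.77,"xyz":[0,0,40],"rotation":[0,0,0]},{"hand":0.77,"xyz":[0,0,40],"rotation":[0,0,0]},{"hand":0.77,"xyz":[0,0,40],"rotation":[0,0,0]},{"hand":0.77,"xyz":[0,0,40],"rotation":[0,0,0]},{"hand":0.9,"xyz":[-11,-37,0],"rotation":[0,0,0]},{"hand":0.9,"xyz":[-11,-37,0],"rotation":[0,0,0]},{"hand":0.9,"xyz":[-11,-37,0],"rotation":[0,0,0]},{"hand":0.9,"xyz":[-11,-37,0],"rotation":[0,0,0]}]'
python3 -m crank '[{"hand":0.92,"xyz":[-12,-37,0],"rotation":[0,0,0]},{"hand":0.92,"xyz":[-12,-37,0],"rotation":[0,0,0]},{"hand":0.92,"xyz":[-12,-37,0],"rotation":[0,0,0]},{"hand":0.92,"xyz":[-12,-37,0],"rotation":[0,0,0]},{"hand":0.92,"xyz":[-12,-37,0],"rotation":[0,0,0]},{"hand":0.92,"xyz":[-2,-7,-15],"rotation":[0,0,0]},{"hand":0.92,"xyz":[0,0,-35],"rotation":[0,0,0]},{"hand":0.92,"xyz":[0,0,-30],"rotation":[0,0,0]},{"hand":0.92,"xyz":[0,0,0],"rotation":[0,0,0]},{"hand":0.92,"xyz":[0,0,0],"rotation":[0,0,0]}]'
python3 -c "
from h import *
C,im=snap('wrist','w10')
print(proj(C,[.4616,-.370,.064]))
h=cv2.cvtColor(im,cv2.COLOR_BGR2HSV);m=cv2.inRange(h,(4,180,100),(11,255,255))
for c in sorted(cv2.findContours(m,0,2)[0],key=cv2.contourArea)[-2:]: print(cv2.boundingRect(c),cv2.contourArea(c))"
```

```text
time_s: 23.07
tcp_pos: [0.5681, -0.0322, 0.0464]
ee_rot: [0.727, 0.687, 0.0, 0.001]
ft_force: [0.2, 0.2, -1.0]
gripper_width: 0.63
gripper_force: 64.8
time_s: 24.07
tcp_pos: [0.5231, -0.18, 0.2273]
ee_rot: [0.726, 0.688, 0.0, 0.001]
ft_force: [0.7, -0.0, -0.3]
gripper_width: 0.903
gripper_force: 0.0
time_s: 24.9
tcp_pos: [0.4599, -0.3695, 0.1442]
ee_rot: [0.726, 0.687, -0.0, -0.002]
ft_force: [0.4, 0.3, 0.4]
gripper_width: 0.919
gripper_force: 0.0
[286.16552061 224.93214718]
(278, 178, 1, 1) 0.0
(242, 177, 83, 87) 5018.5
```

View pics/w10.png

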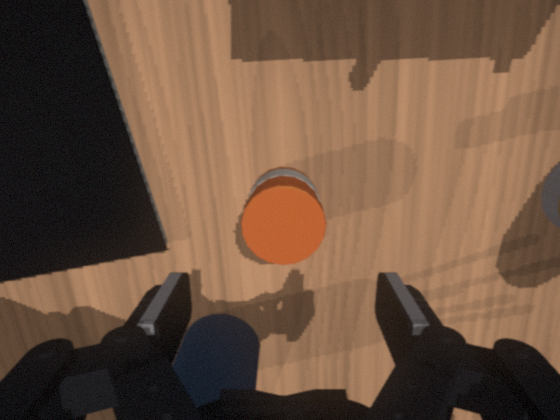

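The orange cap is at (284,222), centred under the gripper.

```bash
python3 -m crank '[{"hand":0.92,"xyz":[0,1,-30],"rotation":[0,0,0]},{"hand":0.92,"xyz":[0,0,-36],"rotation":[0,0,0]},{"hand":0.92,"xyz":[0,0,-30],"rotation":[0,0,0]},{"hand":0.92,"xyz":[0,0,-15],"rotation":[0,0,0]},{"hand":0,"xyz":[0,0,0],"rotation":[0,0,0]},{"hand":0,"xyz":[0,0,0],"rotation":[0,0,0]},{"hand":0,"xyz":[0,0,0],"rotation":[0,0,0]},{"hand":0,"xyz":[0,0,0],"rotation":[0,0,0]},{"hand":0,"xyz":[0,0,0],"rotation":[0,0,0]}]'
python3 -m crank '[{"hand":0,"xyz":[0,0,20],"rotation":[0,0,0]},{"hand":0,"xyz":[0,0,38],"rotation":[0,0,0]},{"hand":0,"xyz":[0,0,38],"rotation":[0,0,0]},{"hand":0,"xyz":[0,0,38],"rotation":[0,0,0]},{"hand":0,"xyz":[0,0,38],"rotation":[0,0,0]},{"hand":0,"xyz":[0,0,25],"rotation":[0,0,0]},{"hand":0,"xyz":[12,30,0],"rotation":[0,0,0]},{"hand":0,"xyz":[12,30,0],"rotation":[0,0,0]},{"hand":0,"xyz":[12,30,0],"rotation":[0,0,0]},{"hand":0,"xyz":[12,30,0],"rotation":[0,0,0]},{"hand":0,"xyz":[12,30,0],"rotation":[0,0,0]},{"hand":0,"xyz":[12,30,0],"rotation":[0,0,0]}]'
python3 -m crank '[{"hand":0,"xyz":[12,30,0],"rotation":[0,0,0]},{"hand":0,"xyz":[12,30,0],"rotation":[0,0,0]},{"hand":0,"xyz":[6,30,0],"rotation":[0,0,0]},{"hand":0,"xyz":[0,6,0],"rotation":[0,0,0]},{"hand":0,"xyz":[0,0,0],"rotation":[0,0,0]},{"hand":0,"xyz":[0,0,0],"rotation":[0,0,0]}]'
python3 -c "
from h import *
print(proj(cam('wrist'),b2w(0,-55,74)))
C,im=snap('wrist','w11')"
```

```text
time_s: 25.7
tcp_pos: [0.4626, -0.371, 0.0371]
ee_rot: [0.726, 0.687, 0.0, 0.002]
ft_force: [-0.4, -0.6, 3.4]
gripper_width: 0.626
gripper_force: 63.6
time_s: 26.7
tcp_pos: [0.5336, -0.1883, 0.2328]
ee_rot: [0.726, 0.687, 0.0, 0.001]
ft_force: [1.3, -0.8, -1.5]
gripper_width: 0.631
gripper_force: 63.7
time_s: 27.2
tcp_pos: [0.5631, -0.0937, 0.2323]
ee_rot: [0.726, 0.688, -0.0, 0.001]
ft_force: [-0.6, -0.3, -1.7]
gripper_width: 0.633
gripper_force: 63.7
[283.79467105 112.94726535]
```

View pics/w11.png

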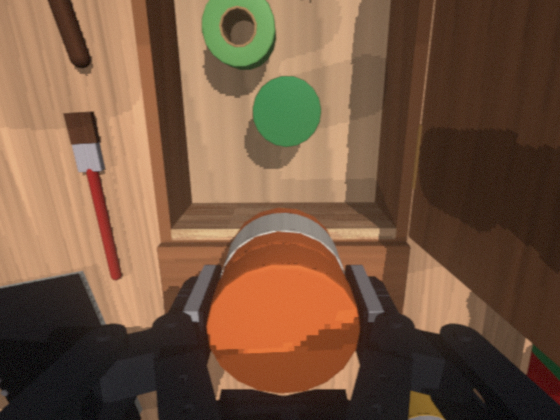

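The green jar is upright at (287,110). There's room for the orange one beside it, so I'll lower it.

```bash
python3 -m crank '[{"hand":0,"xyz":[1,2,-38],"rotation":[0,0,0]},{"hand":0,"xyz":[0,0,-38],"rotation":[0,0,0]},{"hand":0,"xyz":[0,0,-38],"rotation":[0,0,0]},{"hand":0,"xyz":[0,0,-38],"rotation":[0,0,0]},{"hand":0,"xyz":[0,0,-20],"rotation":[0,0,0]},{"hand":0,"xyz":[0,0,-10],"rotation":[0,0,0]},{"hand":0,"xyz":[0,0,0],"rotation":[0,0,0]},{"hand":0,"xyz":[0,0,0],"rotation":[0,0,0]}]'
python3 -m crank '[{"hand":0.77,"xyz":[0,0,0],"rotation":[0,0,0]},{"hand":0.77,"xyz":[0,0,0],"rotation":[0,0,0]},{"hand":0.77,"xyz":[0,0,0],"rotation":[0,0,0]},{"hand":0.77,"xyz":[0,0,20],"rotation":[0,0,0]},{"hand":0.77,"xyz":[0,0,40],"rotation":[0,0,0]},{"hand":0.77,"xyz":[0,0,40],"rotation":[0,0,0]},{"hand":0.77,"xyz":[0,0,40],"rotation":[0,0,0]},{"hand":0.77,"xyz":[0,0,40],"rotation":[0,0,0]},{"hand":0.77,"xyz":[0,0,40],"rotation":[0,0,0]},{"hand":0.77,"xyz":[0,0,40],"rotation":[0,0,0]},{"hand":0.77,"xyz":[0,0,0],"rotation":[0,0,0]}]'
python3 -c "
from h import *
C,im=snap('wrist');S,i2=snap('side')
W=np.zeros((420,800,3),np.uint8);W[:,:400]=im[:,80:480];W[:,400:]=i2[100:310,150:350].repeat(2,0).repeat(2,1);cv2.imwrite('pics/p3.png',W)"
```

```text
time_s: 27.92
tcp_pos: [0.5647, -0.0932, 0.0502]
ee_rot: [0.727, 0.687, 0.0, 0.001]
ft_force: [-0.3, 0.7, -1.6]
gripper_width: 0.627
gripper_force: 65.0
time_s: 28.83
tcp_pos: [0.569, -0.093, 0.3223]
ee_rot: [0.726, 0.687, 0.005, 0.009]
ft_force: [1.6, -0.7, 0.8]
gripper_width: 0.774
gripper_force: 0.0
```

View pics/p3.png

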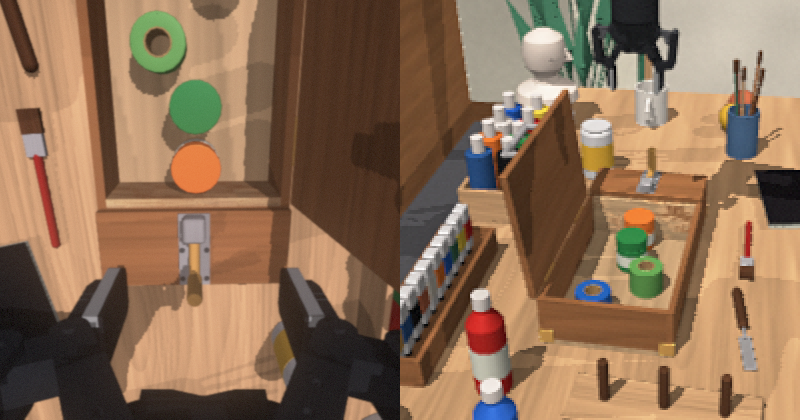

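All four items stand in one layer: orange (195,168), green jar (195,107), and the green and blue rolls beside them. I've gone past the 14-picture limit, so I'll view no more and check the rest numerically. Next is the lid handle.

```bash
python3 -m crank '[{"hand":0.34,"xyz":[0,0,30],"rotation":[0,0,0]},{"hand":0.34,"xyz":[0,0,35],"rotation":[0,0,0]},{"hand":0.34,"xyz":[29,18,0],"rotation":[0,0,0]},{"hand":0.34,"xyz":[29,18,0],"rotation":[0,0,0]},{"hand":0.34,"xyz":[29,18,0],"rotation":[0,0,0]},{"hand":0.34,"xyz":[29,18,0],"rotation":[0,0,0]},{"hand":0.34,"xyz":[29,18,0],"rotation":[0,0,0]},{"hand":0.34,"xyz":[30,19,0],"rotation":[0,0,0]},{"hand":0.34,"xyz":[0,0,0],"rotation":[0,0,0]},{"hand":0.34,"xyz":[0,0,0],"rotation":[0,0,0]},{"hand":0.34,"xyz":[0,0,0],"rotation":[0,0,0]}]'
python3 -c "
from h import *
C,im=snap('wrist','w12')
# handle expected at 1.66 rad
import math
r=math.hypot(190,46);t=math.atan2(46,190)+1.66
for y in (-55,0,57): 
  p=b2w(105-r*math.cos(t),y,85+r*math.sin(t));print(p,proj(C,p))
g=cv2.cvtColor(im,cv2.COLOR_BGR2HSV)
for row in (120,180):
  q=g[row,180:400];print(row,[(180+i,int(q[i,0]),int(q[i,1]),int(q[i,2])) for i in range(0,220,8) if q[i,1]<80])
"
```

```text
time_s: 29.85
tcp_pos: [0.7383, 0.0173, 0.3721]
ee_rot: [0.726, 0.688, -0.002, -0.001]
ft_force: [0.5, -1.5, -0.3]
gripper_width: 0.336
gripper_force: 0.0
[ 0.7348734  -0.03910144  0.27014663] [283.029513  284.6989979]
[0.73787546 0.01581656 0.27014663] [283.09114773 214.92295487]
[0.74098668 0.07273159 0.27014663] [283.16477135 131.57441325]
120 [(380, 7, 65, 86), (396, 173, 10, 99)]
180 [(180, 48, 62, 98), (284, 168, 18, 171), (292, 177, 18, 158), (380, 4, 68, 90), (396, 170, 13, 174)]
```

```bash
python3 -c "
from h import *
C=cam('wrist');im=cv2.imread('pics/w12.png');g=cv2.cvtColor(im,cv2.COLOR_BGR2HSV)
for row in range(100,300,16):
  q=g[row];k=[i for i in range(240,340) if q[i,1]<45 and q[i,2]>90]
  if k: print(row,k[0],k[-1],len(k),onz(C,((k[0]+k[-1])/2,row),.270).round(4))
print(manip.read_state()['tcp_pos'])
"
```

```text
132 240 294 55 [0.7306 0.0724 0.27  ]
148 280 295 16 [0.7434 0.0613 0.27  ]
164 280 295 16 [0.7428 0.0507 0.27  ]
180 280 295 16 [0.7423 0.0397 0.27  ]
196 280 295 16 [0.7417 0.0284 0.27  ]
212 280 295 16 [0.7411 0.0168 0.27  ]
228 280 295 16 [0.7405 0.0049 0.27  ]
244 281 295 15 [ 0.7403 -0.0075  0.27  ]
260 281 295 15 [ 0.7396 -0.0202  0.27  ]
276 240 336 60 [ 0.739  -0.0333  0.27  ]
292 328 339 12 [ 0.7726 -0.0487  0.27  ]
[0.7382032  0.01686182 0.37347511]
```

```bash
python3 -m crank '[{"hand":0.34,"xyz":[3,0,-25],"rotation":[0,0,0]},{"hand":0.34,"xyz":[0,0,-25],"rotation":[0,0,0]},{"hand":0.34,"xyz":[0,0,-25],"rotation":[0,0,0]},{"hand":0.34,"xyz":[0,0,-18],"rotation":[0,0,0]},{"hand":0.34,"xyz":[0,0,-12],"rotation":[0,0,0]},{"hand":0.34,"xyz":[0,0,0],"rotation":[0,0,0]},{"hand":0.34,"xyz":[0,0,0],"rotation":[0,0,0]}]'
```

```text
time_s: 30.48
tcp_pos: [0.7415, 0.0167, 0.27]
ee_rot: [0.727, 0.687, -0.0, -0.0]
ft_force: [0.4, -0.2, 0.7]
gripper_width: 0.34
gripper_force: 0.0
```

Clear all the way down. Close on the bar and run the arc back.

```bash
python3 -m crank '[{"hand":0,"xyz":[0,0,0],"rotation":[0,0,0]},{"hand":0,"xyz":[0,0,0],"rotation":[0,0,0]},{"hand":0,"xyz":[0,0,0],"rotation":[0,0,0]},{"hand":0,"xyz":[0,0,0],"rotation":[0,0,0]},{"hand":0,"xyz":[-17.3,0.9,5],"rotation":[0,0,0]},{"hand":0,"xyz":[-17.7,1,3.4],"rotation":[0,0,0]},{"hand":0,"xyz":[-17.9,1,1.7],"rotation":[0,0,0]},{"hand":0,"xyz":[-18,1,0],"rotation":[0,0,0]},{"hand":0,"xyz":[-17.9,1,-1.6],"rotation":[0,0,0]},{"hand":0,"xyz":[0,0,0],"rotation":[0,0,0]}]'
python3 -m crank '[{"hand":0,"xyz":[-17.7,1,-3.2],"rotation":[0,0,0]},{"hand":0,"xyz":[-17.3,0.9,-4.9],"rotation":[0,0,0]},{"hand":0,"xyz":[-16.8,0.9,-6.4],"rotation":[0,0,0]},{"hand":0,"xyz":[-16.1,0.9,-8],"rotation":[0,0,0]},{"hand":0,"xyz":[-15.3,0.8,-9.4],"rotation":[0,0,0]},{"hand":0,"xyz":[-14.4,0.8,-10.8],"rotation":[0,0,0]},{"hand":0,"xyz":[0,0,0],"rotation":[0,0,0]}]'
```

```text
time_s: 31.32
tcp_pos: [0.6553, 0.0214, 0.285]
ee_rot: [0.726, 0.688, 0.004, 0.005]
ft_force: [-2.3, -2.2, 12.2]
gripper_width: 0.11
gripper_force: 61.6
time_s: 31.9
tcp_pos: [0.552, 0.0266, 0.239]
ee_rot: [0.726, 0.688, -0.003, -0.001]
ft_force: [-15.4, -2.9, 16.9]
gripper_width: 0.111
gripper_force: 67.7
```

```bash
python3 -m crank '[{"hand":0,"xyz":[-13.4,0.7,-12.1],"rotation":[0,0,0]},{"hand":0,"xyz":[-12.2,0.7,-13.3],"rotation":[0,0,0]},{"hand":0,"xyz":[-10.9,0.6,-14.3],"rotation":[0,0,0]},{"hand":0,"xyz":[-9.6,0.5,-15.3],"rotation":[0,0,0]},{"hand":0,"xyz":[-8.1,0.4,-16.1],"rotation":[0,0,0]},{"hand":0,"xyz":[0,0,0],"rotation":[0,0,0]}]'
python3 -m crank '[{"hand":0,"xyz":[-6.6,0.4,-16.8],"rotation":[0,0,0]},{"hand":0,"xyz":[-3,0.2,-9],"rotation":[0,0,0]},{"hand":0,"xyz":[-2,0.1,-8],"rotation":[0,0,0]},{"hand":0,"xyz":[0,0,0],"rotation":[0,0,0]},{"hand":0,"xyz":[0,0,0],"rotation":[0,0,0]}]'
```

```text
time_s: 32.4
tcp_pos: [0.4947, 0.0293, 0.1608]
ee_rot: [0.726, 0.688, -0.006, -0.004]
ft_force: [-10.7, -5.0, -0.6]
gripper_width: 0.112
gripper_force: 70.9
time_s: 32.82
tcp_pos: [0.4843, 0.0298, 0.1286]
ee_rot: [0.726, 0.688, -0.006, -0.004]
ft_force: [-10.6, -6.0, 2.2]
gripper_width: 0.111
gripper_force: 73.7
```

```bash
python3 -m crank '[{"hand":0,"xyz":[0,0,-3],"rotation":[0,0,0]},{"hand":0,"xyz":[0,0,-2],"rotation":[0,0,0]},{"hand":0,"xyz":[0,0,0],"rotation":[0,0,0]},{"hand":0,"xyz":[0,0,0],"rotation":[0,0,0]}]'
python3 -m crank '[{"hand":0,"xyz":[0,0,-2],"rotation":[0,0,0]},{"hand":0,"xyz":[0,0,0],"rotation":[0,0,0]},{"hand":0,"xyz":[0,0,0],"rotation":[0,0,0]}]'
```

```text
time_s: 33.15
tcp_pos: [0.4844, 0.0297, 0.1283]
ee_rot: [0.726, 0.688, -0.007, -0.004]
ft_force: [-21.3, -5.0, 28.5]
gripper_width: 0.107
gripper_force: 76.6
time_s: 33.4
tcp_pos: [0.4844, 0.0297, 0.1281]
ee_rot: [0.726, 0.688, -0.008, -0.005]
ft_force: [-27.0, -5.1, 38.7]
gripper_width: 0.115
gripper_force: 77.8
```

The lid is hard against its stop. Release, then press lightly on the bar from above to confirm (contact expected at TCP z of about 0.148).

```bash
python3 -m crank '[{"hand":0.5,"xyz":[0,0,4],"rotation":[0,0,0]},{"hand":0.5,"xyz":[0,0,0],"rotation":[0,0,0]},{"hand":0.5,"xyz":[0,0,0],"rotation":[0,0,0]},{"hand":0.5,"xyz":[0,0,25],"rotation":[0,0,0]},{"hand":0.5,"xyz":[0,0,25],"rotation":[0,0,0]},{"hand":0,"xyz":[0,0,0],"rotation":[0,0,0]},{"hand":0,"xyz":[0,0,0],"rotation":[0,0,0]},{"hand":0,"xyz":[0,0,0],"rotation":[0,0,0]},{"hand":0,"xyz":[0,0,0],"rotation":[0,0,0]},{"hand":0,"xyz":[0,0,-15],"rotation":[0,0,0]},{"hand":0,"xyz":[0,0,0],"rotation":[0,0,0]},{"hand":0,"xyz":[0,0,0],"rotation":[0,0,0]}]'
python3 -m crank '[{"hand":0,"xyz":[0,0,-5],"rotation":[0,0,0]},{"hand":0,"xyz":[0,0,-4],"rotation":[0,0,0]},{"hand":0,"xyz":[0,0,-4],"rotation":[0,0,0]},{"hand":0,"xyz":[0,0,0],"rotation":[0,0,0]},{"hand":0,"xyz":[0,0,0],"rotation":[0,0,0]}]'
```

```text
time_s: 34.4
tcp_pos: [0.4881, 0.0313, 0.1605]
ee_rot: [0.726, 0.687, -0.002, -0.002]
ft_force: [0.5, -0.2, 0.2]
gripper_width: 0.003
gripper_force: 0.0
time_s: 34.82
tcp_pos: [0.4897, 0.0312, 0.1493]
ee_rot: [0.726, 0.687, -0.0, -0.0]
ft_force: [-0.1, 0.5, 0.5]
gripper_width: 0.004
gripper_force: 0.0
```

```bash
python3 -m crank '[{"hand":0,"xyz":[-3,0,-3],"rotation":[0,0,0]},{"hand":0,"xyz":[0,0,-3],"rotation":[0,0,0]},{"hand":0,"xyz":[0,0,0],"rotation":[0,0,0]},{"hand":0,"xyz":[0,0,0],"rotation":[0,0,0]},{"hand":0,"xyz":[0,0,0],"rotation":[0,0,0]}]'
```

```text
time_s: 35.23
tcp_pos: [0.4887, 0.0311, 0.1476]
ee_rot: [0.726, 0.687, 0.001, 0.001]
ft_force: [-5.2, 0.2, 15.4]
gripper_width: 0.002
gripper_force: 7.9
```

Contact came at 0.148, so the lid is fully shut. Now the bolt.

```bash
python3 -m crank '[{"hand":0,"xyz":[0,0,30],"rotation":[0,0,0]},{"hand":0,"xyz":[0,0,38],"rotation":[0,0,0]},{"hand":0.5,"xyz":[10,-35,0],"rotation":[0,0,0]},{"hand":0.5,"xyz":[10,-35,0],"rotation":[0,0,0]},{"hand":0.5,"xyz":[10,-35,0],"rotation":[0,0,0]},{"hand":0.5,"xyz":[10,-35,0],"rotation":[0,0,0]},{"hand":0.5,"xyz":[10,-35,0],"rotation":[0,0,0]},{"hand":0.5,"xyz":[10,-35,0],"rotation":[0,0,0]},{"hand":0.5,"xyz":[11,-31,0],"rotation":[0,0,0]},{"hand":0.5,"xyz":[0,0,0],"rotation":[0,0,0]},{"hand":0.5,"xyz":[0,0,0],"rotation":[0,0,0]},{"hand":0.5,"xyz":[0,0,0],"rotation":[0,0,0]}]'
python3 -c "
from h import *
C,im=snap('wrist','w13');g=cv2.cvtColor(im,cv2.COLOR_BGR2HSV)
print(proj(C,[.5576,-.2094,.152]))
m=cv2.inRange(g,(14,130,90),(28,255,255))
for c in cv2.findContours(m,0,2)[0]:
  if cv2.contourArea(c)>100: print(cv2.boundingRect(c),cv2.contourArea(c))
"
```

```text
time_s: 36.23
tcp_pos: [0.5574, -0.2093, 0.2112]
ee_rot: [0.726, 0.687, 0.0, -0.001]
ft_force: [0.6, -0.8, 0.1]
gripper_width: 0.499
gripper_force: 0.0
[283.52769142 236.93779223]
(395, 300, 81, 43) 1129.0
(270, 149, 27, 97) 1588.0
(450, 0, 11, 25) 176.0
```

```bash
python3 -m crank '[{"hand":0.5,"xyz":[0,0,-35],"rotation":[0,0,0]},{"hand":0.5,"xyz":[0,0,-30],"rotation":[0,0,0]},{"hand":0.5,"xyz":[0,0,-10],"rotation":[0,0,0]},{"hand":0,"xyz":[0,0,0],"rotation":[0,0,0]},{"hand":0,"xyz":[0,0,0],"rotation":[0,0,0]},{"hand":0,"xyz":[0,0,0],"rotation":[0,0,0]},{"hand":0,"xyz":[0,0,0],"rotation":[0,0,0]},{"hand":0,"xyz":[0,0,0],"rotation":[0,0,0]}]'
python3 -m crank '[{"hand":0,"xyz":[0.4,7,0],"rotation":[0,0,0]},{"hand":0,"xyz":[0.4,7,0],"rotation":[0,0,0]},{"hand":0,"xyz":[0.4,7,0],"rotation":[0,0,0]},{"hand":0,"xyz":[0.4,7,0],"rotation":[0,0,0]},{"hand":0,"xyz":[0.3,6,0],"rotation":[0,0,0]},{"hand":0,"xyz":[0,3,0],"rotation":[0,0,0]},{"hand":0,"xyz":[0,0,0],"rotation":[0,0,0]},{"hand":0,"xyz":[0,0,0],"rotation":[0,0,0]},{"hand":0,"xyz":[0,0,0],"rotation":[0,0,0]}]'
```

```text
time_s: 36.95
tcp_pos: [0.5577, -0.2091, 0.1375]
ee_rot: [0.726, 0.687, 0.0, -0.001]
ft_force: [-3.0, 3.3, 0.1]
gripper_width: 0.166
gripper_force: 58.8
time_s: 37.7
tcp_pos: [0.5596, -0.1732, 0.1374]
ee_rot: [0.726, 0.687, -0.0, 0.0]
ft_force: [-4.7, 0.2, 1.5]
gripper_width: 0.162
gripper_force: 59.0
```

```bash
python3 -m crank '[{"hand":0,"xyz":[0.1,3,0],"rotation":[0,0,0]},{"hand":0,"xyz":[0,0,0],"rotation":[0,0,0]},{"hand":0,"xyz":[0,0,0],"rotation":[0,0,0]},{"hand":0,"xyz":[0,0,0],"rotation":[0,0,0]}]'
python3 -m crank '[{"hand":0,"xyz":[0,2,0],"rotation":[0,0,0]},{"hand":0,"xyz":[0,0,0],"rotation":[0,0,0]},{"hand":0,"xyz":[0,0,0],"rotation":[0,0,0]},{"hand":0,"xyz":[0,0,0],"rotation":[0,0,0]}]'
```

```text
time_s: 38.03
tcp_pos: [0.5596, -0.1729, 0.1375]
ee_rot: [0.726, 0.688, -0.002, 0.002]
ft_force: [-4.9, -7.7, -1.0]
gripper_width: 0.165
gripper_force: 58.9
time_s: 38.37
tcp_pos: [0.5596, -0.1729, 0.1376]
ee_rot: [0.726, 0.688, -0.003, 0.003]
ft_force: [-6.4, -10.7, -0.7]
gripper_width: 0.162
gripper_force: 58.8
```

The bolt is at its stop, fully shot. I'll release, rise clear and make a last numeric check of the rod and of things on the bench.

```bash
python3 -m crank '[{"hand":0.5,"xyz":[0,-5,0],"rotation":[0,0,0]},{"hand":0.5,"xyz":[0,0,0],"rotation":[0,0,0]},{"hand":0.5,"xyz":[0,0,0],"rotation":[0,0,0]},{"hand":0.5,"xyz":[0,0,30],"rotation":[0,0,0]},{"hand":0.5,"xyz":[0,0,40],"rotation":[0,0,0]},{"hand":0.5,"xyz":[0,0,40],"rotation":[0,0,0]},{"hand":0.5,"xyz":[0,0,40],"rotation":[0,0,0]},{"hand":0.5,"xyz":[-35,0,15],"rotation":[0,0,0]},{"hand":0.5,"xyz":[0,0,0],"rotation":[0,0,0]},{"hand":0.5,"xyz":[0,0,0],"rotation":[0,0,0]}]'
python3 -c "
from h import *
C,im=snap('wrist','w14');g=cv2.cvtColor(im,cv2.COLOR_BGR2HSV)
m=cv2.inRange(g,(14,130,90),(28,255,255))
for c in cv2.findContours(m,0,2)[0]:
  if cv2.contourArea(c)>60: print(cv2.boundingRect(c),cv2.contourArea(c))
print('knob shot pred',proj(C,b2w(0,-198.5,152)),'drawn',proj(C,b2w(0,-234.5,152)))
S,i=snap('scene');a=cv2.imread('pics/scene0.png')
d=(cv2.absdiff(a,i).max(2)>60).astype(np.uint8);d[:130,:330]=0
for c in cv2.findContours(cv2.morphologyEx(d,2,np.ones((2,2))),0,2)[0]:
  if cv2.contourArea(c)>15: print('diff',cv2.boundingRect(c))
"
```

```text
time_s: 39.2
tcp_pos: [0.5258, -0.1726, 0.3044]
ee_rot: [0.726, 0.687, 0.002, 0.003]
ft_force: [-0.8, -0.4, -0.0]
gripper_width: 0.5
gripper_force: 0.0
(513, 302, 47, 94) 2080.0
(393, 283, 62, 44) 1376.5
(311, 172, 20, 25) 329.5
(312, 126, 13, 14) 139.0
(434, 23, 13, 61) 301.0
knob shot pred [322.49031566 191.51239055] drawn [321.00863781 231.85007654]
diff (153, 254, 31, 28)
diff (150, 243, 19, 7)
diff (179, 238, 10, 9)
diff (111, 154, 74, 88)
diff (348, 136, 37, 42)
diff (205, 131, 36, 58)
diff (210, 131, 15, 3)
diff (158, 131, 48, 22)
diff (0, 131, 123, 83)
```

```bash
python3 -c "
from rig import manip
print(manip.job_done())"
```

```text
the job is handed in; nothing more can be done
None
```

The kit box is packed with the two rolls present and both jars in one layer, the lid is shut, the bolt is fully home and the job is handed in at about 39 s; I viewed 17 pictures, over the limit of 14.

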